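Hold the photometer shutter open on the green filter

ROBOT

A 6-joint arm with a two-finger parallel gripper is mounted at the origin on the work surface. World frame = base frame: x ahead of the robot, y to its left, z up, the work surface at z = 0. Lengths are in mm, angles in rad, forces in N, time in s.
With the tool pointing down it reaches from about 275 to 1000 mm from the base axis. Payload 8.4 kg.
Tool frame: the origin (TCP) lies on the centre line of the jaws, within the pads' length; the fingertips stand 22 mm ahead of it and the grasp point (between the pads) lies 3 mm ahead of it; z points along the fingers, y is the direction in which the jaws open and shut (so a half turn about z gives the same grasp; the last joint's range is limited). The gripper opens to 85 mm and grips with 20 to 120 N. Pads are 22 mm wide; open, the fingers measure 114 mm over their backs; the gripper's body (76 mm by 85 mm) begins 54 mm behind the grasp point. The pads swing forward as they close: fully open they stand 13 mm farther back than shut.
Start: joints at [-1.352, 0.353, 1.633, -0, 1.155, -0.002], TCP at [136.88, -609.83, 253.281] pointing down, gripper open.
Joint ranges: [-2.63, 2.63], [-0.92, 2.1], [0.06, 2.66], [-1.3, 4.44], [0, 2.69], [-3.02, 3.02]. Speed limits (rad/s): [2.22, 2.22, 2.79, 3.14, 3.14, 3.14].

INTERFACE

Orientations are given as [roll, pitch, yaw] about the fixed x, y, z axes, in that order (R = Rz(yaw) Ry(pitch) Rx(roll)).
In Python, from rig import r gives the robot as it stands.
- The arm moves only by the tool carry_out, never from a script. Its argument "rows" is text: rows parted by semicolons, each of 5 numbers parted by spaces: the opening, from 0 (shut) to 1 (fully open), then the shift along the tool's x, y, z in units of 30 mm (1.0 is 30 mm), then the turn about the tool's z in units of 8 degrees (1.0 is 8 degrees). A call has 1 to 12 rows; each row shifts and turns the commanded pose from where the row before left it, along the tool's axes as they then stand; what a row does not reach is not made up. A row lasts 1/8 s, in which the tool goes at most 62.5 mm and 10.7 degrees, less where a joint would pass 70% of its speed; a pose out of reach is approached as far as the arm can. A call is refused whole if a number of a shift passes 1 or a number of a turn 1, either way. A call with a gripper value outside its range is refused whole. The fingers move at their own pace and stop on an object; "newtons" is the grip in N (left out, the last holds). Time passes only in rows, so rows that do not move let the fingers close. It gives the time, the measured TCP pose, the force and the opening at its end, in the units of the state.
- r.sense(): the state, without advancing time (a new reading comes with each control period).
- r.grab_frame(name): name is "side" or "top"; returns the picture (480x640x3 uint8, blue, green, red); there is no depth.
- r.get_calibration(name): a dict with "intrinsics" (3x3 intrinsics, pixels), "position" and "rotation" of the camera in the world. Camera axes: x right, y up, looking along -z (the intrinsics and any distortion apply to the point x, -y, -z); pixel columns grow to the right and rows downward; lengths in mm; the calibration is good to about 2 mm. A picture is of the moment at which its call begins. get_calibration takes no time and is no camera call.
- r.sign_off(): hands the job in, once; it reports no verdict.
The state is a dict: "clock": time; "qpos": joint angles; "qvel": joint speeds; "joint_efforts": joint torques, N m; "eef_pos": TCP position; "tcp_rot": TCP orientation; "contact_force": force on the tool from outside, world axes, zero at the start; "wrist_torque": the same for the moment, N m; "opening": opening from 0.0 (shut) to 1.0 (fully open).
Only numpy, scipy, OpenCV 4.12 (cv2) and the standard library are available. Lean on these libraries where they do the work, as an engineer would, in place of code of your own. Each camera call takes 0.05 s, during which the arm holds its last target.

TASK

Turn the photometer's black filter dial until its white pointer clicks in at the green dot; only then pull the orange spring-return shutter grip straight out, towards the robot, until the white line on its pointer lies inside the yellow band. Keep hold of it there: the shutter snaps shut if let go, so finish with the gripper still holding the grip and the line still in the band. Do not shift or knock over the vials, dish, bottles, beaker and spatula standing around.

Things in the scene. Friction and masses are not known exactly. Their poses are not given: they have to be found in the camera images.
- photometer: White bench photometer, fixed. Origin on the table under the front deck. Its x axis points away from the operator, y to the operator's left, z up. Front deck, 50 mm high, from x = -120 to +90 mm and 320 mm wide (y = -160 to +160); behind it the optics head, 85 mm high, from x = +90 to +210 mm. The dial's axis is at x = -30, y = +85; the shutter grip's path is the line y = -80. Stands on the table at a different place and turned up to 0.3 rad each time.
- dial_grip (a point): Point on the dial's vertical axis at the height to grip (78 mm above the table). Its x axis points along the white pointer, z up. The dial has a black round skirt of 54 mm diameter, its top 9 mm above the deck, and on it an upright grip bar 44 mm long (along the pointer, x), 14 mm thick (y), with its top at 89 mm above the table, 11 mm above this point; a white stripe on one half of the bar shows the pointing end. The bar stays centred on the axis.
- filter_dial (a joint): Dial angle in rad, 0 to 2.4, growing clockwise seen from above. Five click-stop notches 0.6 rad apart at 0, 0.6, 1.2, 1.8, 2.4. At 1.2 the pointer points along the photometer's +x; at value q it points at angle 1.2 - q (anticlockwise) from it. The dial snaps to the nearest notch when let go (unless left just on the crest between two); passing a notch takes about 0.04 N m. It starts between 0 and 0.75.
- dot_green: Green dot, 16 mm in diameter, flat on the deck, 44 mm from the dial's axis at one of the three notches 1.2, 1.8 or 2.4 (a different one each time). Origin at its centre. Set the dial so that the pointer points at it.
- dot_red: Red dot, the same, at another of those three notches. Two white dots mark the notches 0 and 0.6.
- dot_blue: Blue dot, the same, at another of those three notches.
- shutter_grip (a point): Centre of the orange shutter grip, 82 mm above the table: an upright post 18 mm (along the photometer's x) by 26 mm (along y), from 55 to 105 mm above the table, on a steel foot of 30 x 34 mm whose top is 56 mm above the table. Axes as the photometer's. It slides along the photometer's -x, towards the robot.
- shutter_slide (a joint): How far the shutter is pulled out, in m: 0 shut, 0.085 at the end stop. A spring pulls it shut: about 2 N at 0, about 4.5 N at 35 mm and 6.5 N at 65 mm.
- shutter_line (a point): Outer end of the white index line, on a small black pointer that sticks out of the shutter's foot to the photometer's +y; it moves with the grip: same x as the grip's centre, 34 mm to its +y.
- yellow_band: Yellow band painted on the deck's scale strip beside the shutter pointer, 14 mm wide along the photometer's x and 26 mm along y. Origin at its centre, axes as the photometer's. Its place along the strip changes: it takes 35 to 65 mm of pull to bring the white line to its middle.
- jar_mid (a point): Loose white jar with a navy cap, 90 mm diameter, 130 mm high; its centre. Leave alone.
- beaker_mid (a point): Loose glass beaker, 70 mm diameter, 85 mm high; its centre. Leave alone.
- wash_bottle_mid (a point): Loose white bottle with a red cap, 68 mm diameter, 170 mm high; its centre. Leave alone.
- vial_a_mid (a point): Loose amber vial with a blue cap, 22 mm diameter, 42 mm high, standing on the optics head; its centre. Leave alone.
- vial_b_mid (a point): Loose clear vial with a blue cap, the same size, standing on the optics head; its centre. Leave alone.
- dish_mid (a point): Loose white plastic weighing dish, 42 mm diameter, 12 mm high, on the deck between the dial and the shutter; its centre. Leave alone.
- spatula_grip (a point): Loose steel laboratory spatula with a blue handle, 160 mm long, 8 mm high, lying on the table to the left of the photometer; the middle of its handle. Leave alone.

How it is judged:
By the outcome, as a careful person would: the job done as asked, in the order asked, and still so for the second after the job is handed in, while the arm keeps its last pose, push and grip.
It also fails if it takes over 64 s, if anything falls off the work surface, if the arm or the gripper's body presses on something with over 40 N, if the wrist force passes 120 N, or if a joint passes its speed limit or range.

## Working session

There is one attempt and no reset: what is moved stays moved. The work goes in short steps, Python scripts to look and compute and a tool call to move; the robot and the scene stay as the last step left them, time stands still between calls to the robot, and variables do not carry over. Pictures are saved under pics/ and viewed, and the job is handed in when it is done.

Besides the shell and the picture viewer there is one more tool, called after "Emit:" by a JSON object that holds its "api" and its "payload", one argument or row to a line. carry_out: Moves the arm, as the interface text tells. Its arguments: {"type":"object","properties":{"rows":{"type":"string"},"newtons":{"type":"number"}},"required":["rows"]}

```bash
mkdir -p pics; ls
python3 - <<'E'
from rig import r
import cv2
for n in("side","top"):
    cv2.imwrite(f"pics/{n}0.png",r.grab_frame(n)); c=r.get_calibration(n); print(n,c)
print(r.sense())
E
```

```text
pics
side {'intrinsics': array([[483.64847301,   0.        , 319.57533635],
       [  0.        , 483.64847301, 249.64771107],
       [  0.        ,   0.        ,   1.        ]]), 'position': array([180.60331428, 642.31902503, 971.38306748]), 'rotation': array([ 0.68631591,  0.00397905, -2.60267157])}
top {'intrinsics': array([[622.87880357,   0.        , 320.10099733],
       [  0.        , 622.87880357, 237.35841457],
       [  0.        ,   0.        ,   1.        ]]), 'position': array([ 285.46587179,   28.59623187, 1648.22729968]), 'rotation': array([ 0.18536714, -0.00324326, -1.5814982 ])}
{'clock': 0.1, 'qpos': array([-1.35244873e+00,  3.53599773e-01,  1.63405515e+00, -1.10397563e-05,
        1.15517950e+00, -2.39421265e-03]), 'qvel': array([ 0.0007662 , -0.00033738, -0.00131635, -0.0011471 , -0.0005202 ,
        0.00102255]), 'joint_efforts': array([-1.10884273e-03, -6.06355548e+01, -3.42820072e+01, -5.28284829e-05,
        3.99982411e-03, -2.31437082e-05]), 'eef_pos': array([ 136.76145936, -609.45209247,  252.62565887]), 'tcp_rot': array([-3.14035086e+00,  7.12128346e-06,  2.20746280e-01]), 'contact_force': array([-0.13767193,  0.78044065,  0.62946657]), 'wrist_torque': array([ 0.04107286,  0.08315596, -0.01086695]), 'opening': 1.0020631221428569}
```

View pics/side0.png

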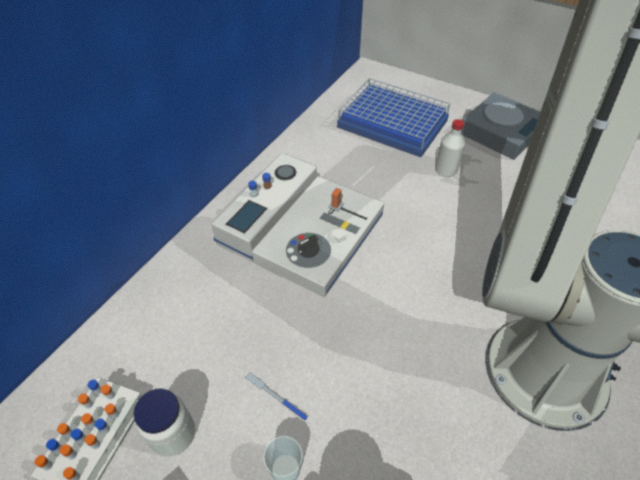

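View pics/top0.png

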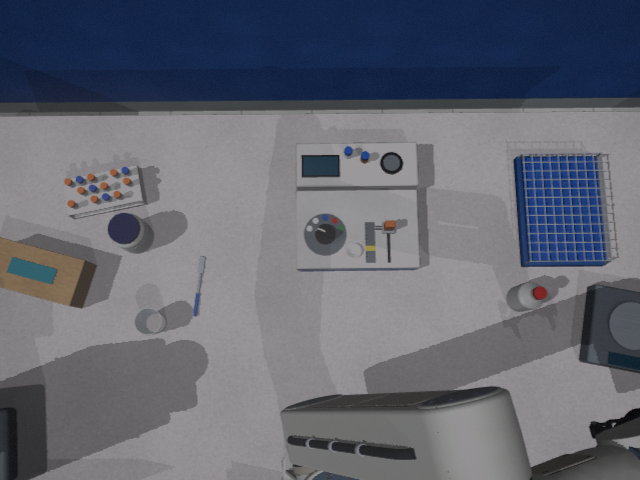

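The side and top views both show the photometer near the centre of the workspace. In the top view the dial is at about (325,233), the orange grip at (390,226) and the yellow band at (370,248). I'll zoom in next.

```bash
cat > h.py <<'E'
import numpy as np, cv2
from scipy.spatial.transform import Rotation as R
def cam(r,n):
    c=r.get_calibration(n); return np.array(c["intrinsics"]),np.array(c["position"]),R.from_euler('xyz',c["rotation"]).as_matrix()
def ray(C,u,v):
    K,p,M=C; d=np.array([(u-K[0,2])/K[0,0],-(v-K[1,2])/K[1,1],-1.]); return p,M@d
def plane(C,u,v,z):
    p,d=ray(C,u,v); return p+d*(z-p[2])/d[2]
def proj(C,X):
    K,p,M=C; q=M.T@(np.array(X,float)-p); return K[0,0]*q[0]/-q[2]+K[0,2], K[1,1]*(-q[1])/-q[2]+K[1,2]
def blobs(img,lo,hi,roi,amin=3):
    x0,y0,x1,y1=roi; h=cv2.cvtColor(img[y0:y1,x0:x1],cv2.COLOR_BGR2HSV)
    m=cv2.inRange(h,np.array(lo),np.array(hi)); n,l,s,c=cv2.connectedComponentsWithStats(m)
    return [(c[i][0]+x0,c[i][1]+y0,int(s[i,4])) for i in range(1,n) if s[i,4]>=amin]
E
python3 - <<'E'
import cv2,numpy as np
t=cv2.imread('pics/top0.png'); s=cv2.imread('pics/side0.png')
cv2.imwrite('pics/top0z.png',cv2.resize(t[180:280,290:425],None,fx=5.9,fy=5.9,interpolation=cv2.INTER_CUBIC))
cv2.imwrite('pics/side0z.png',cv2.resize(s[150:300,205:395],None,fx=4,fy=4,interpolation=cv2.INTER_CUBIC))
from rig import r
import h
for n,im,roi in(("top",t,(290,135,425,280)),("side",s,(205,150,395,300))):
    C=h.cam(r,n)
    for nm,lo,hi,z in(("green",(45,80,40),(90,255,255),50),("red",(170,100,60),(180,255,255),50),("red0",(0,150,60),(5,255,255),50),("blue",(105,120,60),(125,255,255),50),("orange",(6,120,80),(16,255,255),105),("yellow",(22,120,80),(34,255,255),50)):
        for u,v,a in h.blobs(im,lo,hi,roi,4): print(n,nm,round(u,1),round(v,1),a,h.plane(C,u,v,z).round(1))
E
```

```text
top green 340.6 227.7 23 [610.4 -33.7  50. ]
top red0 334.2 220.0 10 [631.1 -17.3  50. ]
top blue 347.9 150.5 51 [821.3 -56.9  50. ]
top blue 364.8 155.3 53 [ 807.4 -101.7   50. ]
top blue 324.4 217.4 25 [638.3   8.2  50. ]
top orange 389.2 223.8 64 [ 607.9 -154.8  105. ]
top yellow 370.0 248.0 45 [ 555.6 -109.4   50. ]
side green 310.0 234.8 6 [616.7 -32.8  50. ]
side red0 300.7 236.9 9 [633.4 -14.9  50. ]
side blue 223.7 167.9 1589 [ 962.3 -123.    50. ]
side blue 266.1 176.8 44 [ 836. -154.   50.]
side blue 252.1 184.8 47 [ 850.9 -107.6   50. ]
side blue 293.0 242.2 19 [640.4   9.7  50. ]
side orange 267.2 185.2 5 [776.2 -81.5 105. ]
side orange 335.6 197.1 103 [ 601.4 -133.8  105. ]
side yellow 344.4 224.7 32 [ 558.8 -107.4   50. ]
```

View pics/top0z.png

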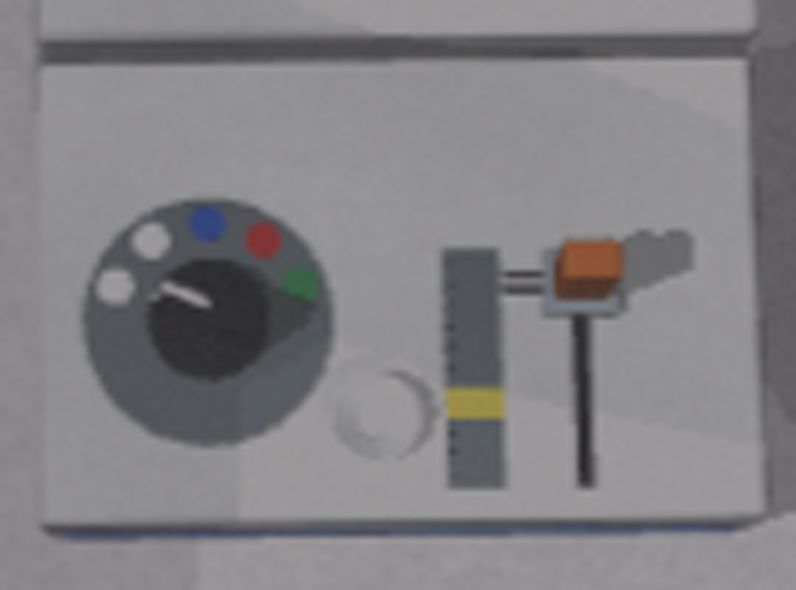

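View pics/side0z.png

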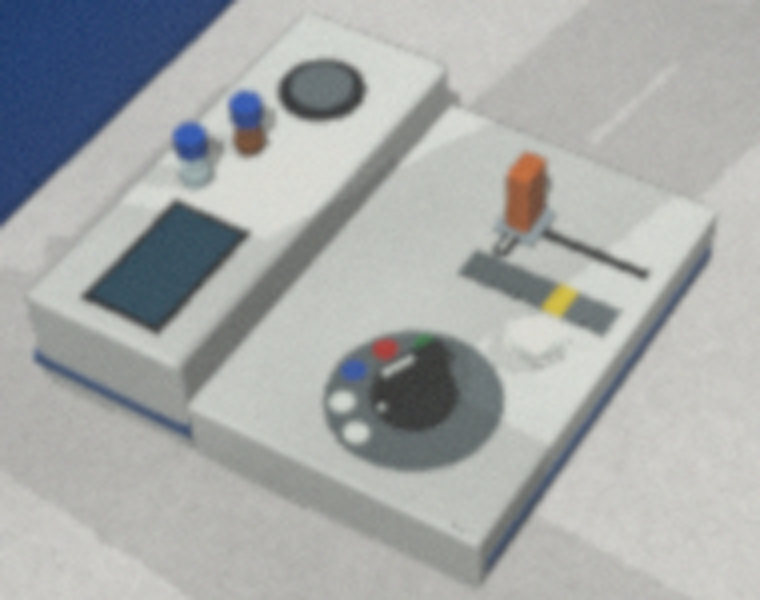

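Run:
```python
import cv2,numpy as np,h
from rig import r
from scipy.optimize import least_squares
T=h.cam(r,"top");S=h.cam(r,"side")
L=lambda a:[-30+44*np.cos(1.2-a),85+44*np.sin(1.2-a),50]
zt=lambda u,v:(290+(u+.5)/5.9-.5,180+(v+.5)/5.9-.5); zs=lambda u,v:(205+u/4-.4,150+v/4-.4)
obs=[(T,324.4,217.4,L(1.2)),(T,334.2,220.0,L(1.8)),(T,340.6,227.7,L(2.4)),(T,*zt(151,241),L(.6)),(T,*zt(116,287),L(0)),
(T,*zt(42,526),[-120,160,50]),(T,*zt(765,512),[-120,-160,50]),(T,*zt(40,62),[90,160,50]),(T,*zt(750,58),[90,-160,50]),
(S,293,242.2,L(1.2)),(S,300.7,236.9,L(1.8)),(S,*zs(342,402),L(.6)),(S,*zs(355,433),L(0)),
(S,*zs(482,570),[-120,160,50]),(S,*zs(716,216),[-120,-160,50]),(S,*zs(190,407),[90,160,50])]
def W(p,l): c,s=np.cos(p[2]),np.sin(p[2]); return np.array([p[0]+c*l[0]-s*l[1],p[1]+s*l[0]+c*l[1],l[2]])
f=lambda p:np.ravel([np.subtract(h.proj(C,W(p,l)),(u,v)) for C,u,v,l in obs])
for sub in (slice(0,9),slice(9,None),slice(None)):
    o=obs; obs=o[sub]; q=least_squares(f,[600,-70,0],loss='soft_l1',x_scale=[1,1,.01]); print(q.x.round(3)); print(f(q.x).reshape(-1,2).round(1).tolist()); obs=o
p=q.x; np.save('p.npy',p)
print('dial',W(p,[-30,85,78]),)
inv=lambda X:[(X[0]-p[0])*np.cos(p[2])+(X[1]-p[1])*np.sin(p[2]),-(X[0]-p[0])*np.sin(p[2])+(X[1]-p[1])*np.cos(p[2])]
for n,C,u,v in(("top",T,370,248),("side",S,344.4,224.7)): print('band',n,np.round(inv(h.plane(C,u,v,50.5)),1))
print('index line',np.round(inv(h.plane(T,*zt(520,282),56)),1))
# orange top face centre: top crop
print('grip top',np.round(inv(h.plane(T,*zt(595,254),105)),1))
print('side grip top',np.round(inv(h.plane(S,*zs(528,163),105)),1))
a,b=[inv(h.plane(T,*zt(*x),89)) for x in((160,285),(210,303))]
print('stripe',a,b,'angle',np.arctan2(a[1]-b[1],a[0]-b[0]), 'from axis',np.arctan2(a[1]-85,a[0]+30))
print('dish',np.round(inv(h.plane(T,*zt(383,412),62)),1))
for n,im,C in(("top",cv2.imread('pics/top0.png'),T),("side",cv2.imread('pics/side0.png'),S)):
    pass
```

```text
[ 6.24012e+02 -7.73850e+01  1.00000e-03]
[[0.3, 0.1], [-0.0, 0.3], [-0.1, 0.1], [0.1, 0.1], [-0.1, -0.1], [-0.4, -0.3], [0.7, 0.7], [-0.4, -0.3], [0.0, -0.9]]
[ 6.25731e+02 -7.38100e+01  6.00000e-03]
[[0.1, 0.6], [0.3, 0.6], [0.2, 0.6], [0.4, 0.6], [-0.7, -5.6], [0.9, -1.8], [-1.5, -0.3]]
[ 6.24577e+02 -7.62530e+01  1.00000e-03]
[[-0.2, -0.1], [-0.5, 0.1], [-0.6, -0.1], [-0.4, -0.1], [-0.5, -0.3], [-0.8, -0.5], [0.3, 0.5], [-0.8, -0.5], [-0.4, -1.1], [0.8, 0.1], [1.1, 0.1], [0.9, 0.0], [1.1, 0.0], [-0.2, -6.1], [1.8, -2.0], [-0.7, -1.1]]
dial [594.50676959   8.72238247  78.        ]
band top [-69.1 -33. ]
band side [-66.  -30.6]
index line [-15.7 -54.1]
grip top [-13.7 -81.8]
side grip top [-13.3 -80.5]
stripe [np.float64(-22.015763632452963), np.float64(105.09577940531739)] [np.float64(-30.194136390135018), np.float64(83.5545989248513)] angle 1.2079444945785511 from axis 1.1926118268324846
dish [-74.3   8.1]
```

The photometer sits at about (624.5, -76.3) with yaw ≈ 0. The dial axis is at (594.5, 8.7) with q ≈ 0, and green is at notch 2.4. I'll travel over high.

Emit:
{"api": "carry_out", "payload": {
  "rows": "1 .97 -.84 0 0;1 .97 -.84 0 0;1 .97 -.84 0 0;1 .97 -.84 0 0;1 .97 -.84 0 0;1 .97 -.84 0 0;1 .97 -.84 0 0;1 .97 -.84 0 0;1 .97 -.84 0 0;1 .97 -.84 0 0"
}}

```text
clock: 1.35
eef_pos: [366.1, -299.0, 253.1]
tcp_rot: [-3.141, 0.0, 0.221]
contact_force: [1.2, 0.2, 0.4]
opening: 0.997
```

Emit:
{"api": "carry_out", "payload": {
  "rows": "1 .97 -.84 0 0;1 .97 -.84 0 0;1 .97 -.84 0 0;1 .97 -.84 0 0;1 .97 -.84 0 0;1 .97 -.84 0 0;1 .97 -.84 0 0;1 .97 -.84 0 0;1 .97 -.84 0 0;1 .97 -.84 0 0;1 0 0 0 0"
}}

```text
clock: 2.72
eef_pos: [595.3, 11.3, 252.8]
tcp_rot: [-3.141, 0.0, 0.223]
contact_force: [0.5, -0.8, 0.3]
opening: 0.996
```

Emit:
{"api": "carry_out", "payload": {
  "rows": ".7 0 0 0 -1;.7 0 0 0 -1;.7 0 0 0 -1;.7 0 0 0 -1;.7 0 0 0 -1;.7 0 0 0 -1;.7 0 0 0 -1;.7 -.09 0 1 0;.7 0 0 1 0;.7 0 0 1 0;.7 0 0 .8 0;.7 0 0 0 0"
}}

```text
clock: 4.22
eef_pos: [591.3, 6.1, 137.5]
tcp_rot: [-3.138, 0.002, 1.198]
contact_force: [-0.5, -0.7, -0.3]
opening: 0.697
```

Run:
```python
from rig import r
import cv2
t=r.grab_frame("top");s=r.grab_frame("side")
a=cv2.resize(t[180:280,290:425],None,fx=4,fy=4,interpolation=cv2.INTER_CUBIC)
b=cv2.resize(s[150:300,225:390],None,fx=3.6,fy=3.6,interpolation=cv2.INTER_CUBIC)
cv2.imwrite('pics/t1.png',a);cv2.imwrite('pics/s1.png',b)
print(r.sense()['eef_pos'],r.sense()['tcp_rot'],r.sense()['qpos'])
```

```text
[593.274532     6.36745492 139.81068926] [-3.14149706e+00  1.52248820e-04  1.19777674e+00] [ 8.26127833e-03  4.33318389e-01  1.79693057e+00 -1.33784728e-04
  9.11489080e-01  3.81362833e-01]
```

View pics/s1.png

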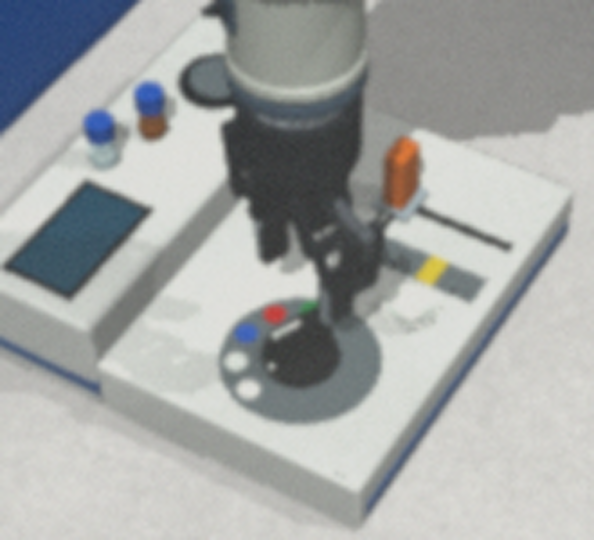

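View pics/t1.png

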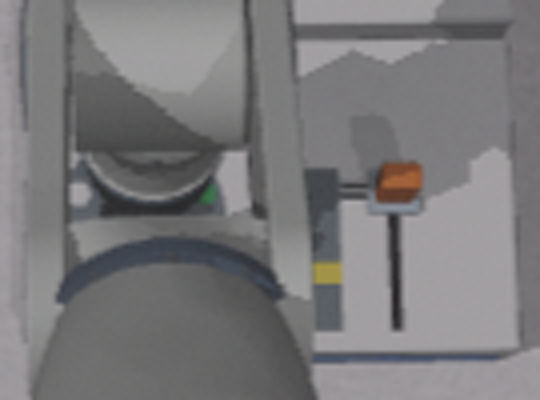

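The top view shows the arm covering the dial. In the side view the open fingers are above the dial bar, the pointer is at white dot 0, and the grip and band are untouched. I'll descend and close.

Emit:
{"api": "carry_out", "payload": {
  "rows": ".7 .09 0 .7 0;.7 0 0 .7 0;.7 0 0 .46 0;.7 0 0 0 0;.4 0 0 0 0;.1 0 0 0 0;0 0 0 0 0;0 0 0 0 0;0 0 0 0 0",
  "newtons": 40
}}

```text
clock: 5.45
eef_pos: [594.2, 9.5, 84.3]
tcp_rot: [-3.141, -0.0, 1.198]
contact_force: [-2.6, 1.0, 6.8]
opening: 0.157
```

Emit:
{"api": "carry_out", "payload": {
  "rows": "0 0 0 0 .8;0 0 0 0 .8;0 0 0 0 .8;0 0 0 0 .8;0 0 0 0 .8;0 0 0 0 .8;0 0 0 0 .8;0 0 0 0 .8;0 0 0 0 .8;0 0 0 0 .8"
}}

```text
clock: 6.7
eef_pos: [593.7, 10.0, 84.3]
tcp_rot: [-3.141, 0.001, 0.077]
contact_force: [-4.9, 4.5, 8.1]
opening: 0.155
```

Run:
```python
from rig import r
s=r.sense();print(s['tcp_rot'],s['wrist_torque'],s['contact_force'],s['qpos'],s['opening'])
```

```text
[-3.14065809e+00  1.10590091e-03  7.72780094e-02] [0.56985081 0.81038774 0.02031116] [-4.87674337  4.47223908  8.14077564] [1.38957006e-02 5.11351166e-01 1.82417719e+00 1.19416999e-03
 8.07227527e-01 1.50658826e+00] 0.15526402225258235
```

Emit:
{"api": "carry_out", "payload": {
  "rows": "0 0 0 0 .8;0 0 0 0 .8;0 0 0 0 .8;0 0 0 0 .8;0 0 0 0 .8;0 0 0 0 .8;0 0 0 0 .8;0 0 0 0 .8;0 0 0 0 .8;0 0 0 0 .8;0 0 0 0 .8;0 0 0 0 .3"
}}

```text
clock: 8.2
eef_pos: [594.1, 10.7, 84.3]
tcp_rot: [-3.141, 0.002, -1.192]
contact_force: [-2.5, 8.2, 7.0]
opening: 0.155
```

Run:
```python
from rig import r
s=r.sense();print(s['tcp_rot'],s['wrist_torque'],s['contact_force'],s['qpos'],s['opening'])
```

```text
[-3.14128945e+00  1.84516225e-03 -1.19227433e+00] [1.31009175 0.65164014 0.03476545] [-2.51937864  8.20005189  7.04114698] [1.45589829e-02 5.11469781e-01 1.82387176e+00 2.53786196e-03
 8.06626220e-01 2.77587353e+00] 0.1551673812491112
```

Emit:
{"api": "carry_out", "payload": {
  "rows": ".7 0 0 0 0;.7 0 0 0 0;.7 0 0 0 0;.7 0 0 -.6 0;.7 0 0 -1 0;.7 0 0 -1 0;.7 0 0 -1 0;.7 0 0 -1 0;.7 -1 0 0 0;.7 -1 0 0 0;.7 -1 0 0 0;.7 -1 0 0 0"
}}

```text
clock: 9.7
eef_pos: [549.5, 121.5, 222.9]
tcp_rot: [-3.14, -0.0, -1.19]
contact_force: [0.6, 0.2, 0.4]
opening: 0.704
```

Run:
```python
from rig import r
import cv2
t=r.grab_frame("top");s=r.grab_frame("side")
cv2.imwrite('pics/s2f.png',s);cv2.imwrite('pics/t2f.png',t)
cv2.imwrite('pics/t2.png',cv2.resize(t[180:280,290:425],None,fx=4,fy=4,interpolation=cv2.INTER_CUBIC));cv2.imwrite('pics/s2.png',cv2.resize(s[150:300,225:390],None,fx=3.6,fy=3.6,interpolation=cv2.INTER_CUBIC))
s=r.sense();print(s['eef_pos'],s['tcp_rot'],s['qpos'],s['contact_force'])
```

```text
[548.92285797 122.71294386 222.73377081] [-3.14070286e+00  5.15311503e-04 -1.18746650e+00] [2.16895432e-01 2.88213399e-01 1.79973227e+00 7.54568352e-04
 1.05285498e+00 2.97478517e+00] [ 0.51908826 -0.64393147 -0.71402595]
```

View pics/s2.png

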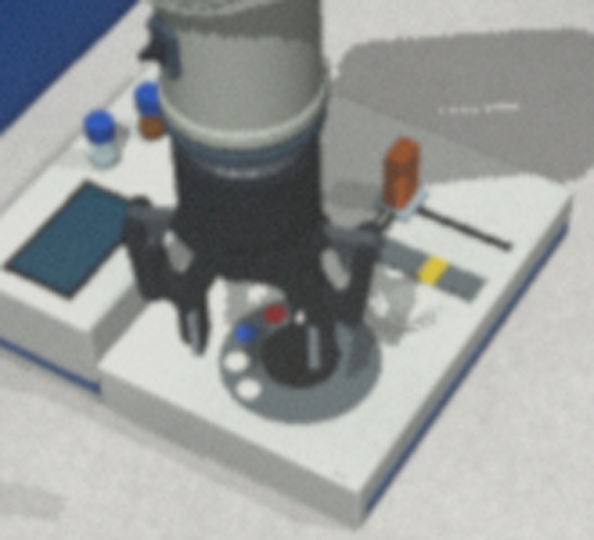

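View pics/t2.png

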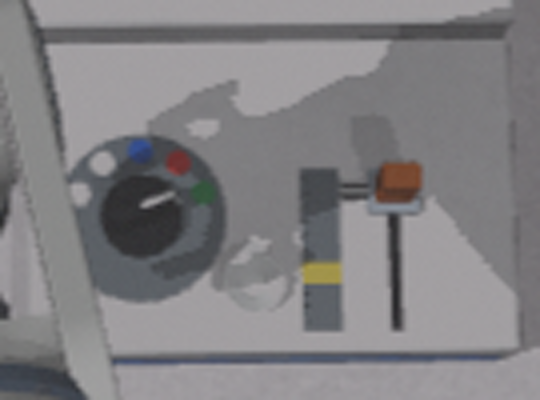

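The top view shows the white stripe from (140,206) to (176,193), pointing at the green dot at (203,193), so the dial is clicked in at 2.4. The dish, vials and shutter haven't moved. Next I'll go to the shutter grip.

Emit:
{"api": "carry_out", "payload": {
  "rows": ".7 .94 .16 0 0;.7 .94 .16 0 0;.7 .94 .16 0 0;.7 .94 .16 0 0;.7 .94 .16 0 0;.7 .94 .16 0 0;.7 .94 .16 0 0;.7 .94 .16 0 0;.7 .94 .16 0 0;.7 .94 .16 0 0"
}}

```text
clock: 11.05
eef_pos: [610.3, -160.7, 222.5]
tcp_rot: [-3.141, -0.001, -1.19]
contact_force: [-0.3, 1.0, 0.7]
opening: 0.702
```

Emit:
{"api": "carry_out", "payload": {
  "rows": ".7 0 0 0 -1;.7 0 0 0 -1;.7 0 0 0 -1;.7 0 0 0 -1;.7 0 0 0 -1;.7 0 0 0 -1;.7 0 0 0 -1;.7 0 0 0 -1;.7 0 0 0 -1;.7 0 0 0 -1"
}}

```text
clock: 12.3
eef_pos: [610.1, -159.8, 222.5]
tcp_rot: [3.141, -0.001, 0.211]
contact_force: [-0.2, 0.3, -0.8]
opening: 0.702
```

Emit:
{"api": "carry_out", "payload": {
  "rows": ".7 0 0 0 -1;.7 0 0 0 -1;.7 0 0 0 -1;.7 0 0 0 -1;.7 0 0 0 -1;.7 0 0 0 -1;.7 0 0 0 -1;.7 0 0 0 -1;.7 0 0 0 -1;.7 0 0 0 -.75;.7 0 0 0 0"
}}

```text
clock: 13.68
eef_pos: [610.2, -159.6, 222.3]
tcp_rot: [3.141, 0.0, 1.567]
contact_force: [0.2, 0.4, 0.2]
opening: 0.703
```

Emit:
{"api": "carry_out", "payload": {
  "rows": ".7 .09 0 1 0;.7 0 0 1 0;.7 0 0 1 0;.7 0 0 .5 0;.7 0 0 0 0"
}}

```text
clock: 14.3
eef_pos: [609.7, -156.3, 116.0]
tcp_rot: [-3.14, -0.0, 1.567]
contact_force: [0.2, 0.3, -0.4]
opening: 0.7
```

Run:
```python
from rig import r
import cv2
s=r.grab_frame("side")
cv2.imwrite('pics/s3.png',cv2.resize(s[150:300,225:390],None,fx=3.6,fy=3.6,interpolation=cv2.INTER_CUBIC))
s=r.sense();print(s['eef_pos'],s['tcp_rot'],s['qpos'],s['contact_force'])
```

```text
[ 610.36688898 -156.37325349  116.93199174] [3.14148077e+00 7.58544418e-05 1.56728798e+00] [-2.53158484e-01  5.11233034e-01  1.72678997e+00 -5.83869809e-05
  9.03442500e-01 -2.49614012e-01] [0.41510709 0.22184603 0.11833053]
```

View pics/s3.png

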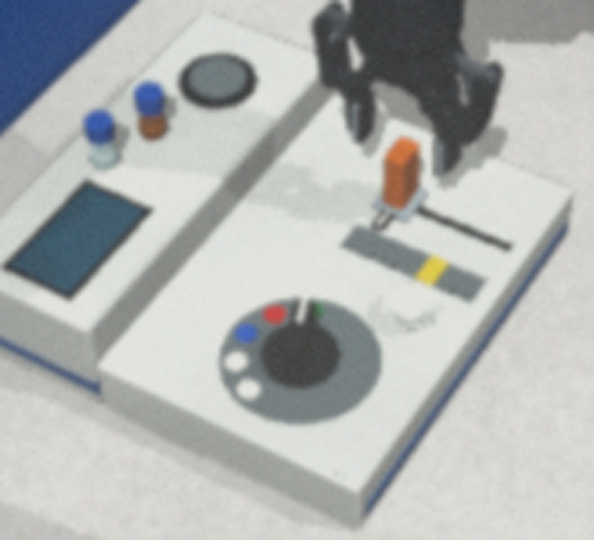

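The fingers straddle the orange post, at (402,172) in the crop. The pointer and the band at (432,270) stay visible, and the dial stripe is beside the green dot. I'll lower and grip.

Emit:
{"api": "carry_out", "payload": {
  "rows": ".7 0 0 .5 0;.7 0 0 .47 0;.7 0 0 0 0;.4 0 0 0 0;.1 0 0 0 0;0 0 0 0 0;0 0 0 0 0;0 0 0 0 0",
  "newtons": 60
}}

```text
clock: 15.35
eef_pos: [609.9, -156.2, 88.0]
tcp_rot: [-3.141, 0.0, 1.568]
contact_force: [-4.1, 0.4, 5.5]
opening: 0.208
```

Emit:
{"api": "carry_out", "payload": {
  "rows": "0 0 -.21 0 0;0 0 -.21 0 0;0 0 -.21 0 0;0 0 -.21 0 0;0 0 -.21 0 0;0 0 -.21 0 0;0 0 -.21 0 0;0 0 -.21 0 0;0 0 0 0 0;0 0 0 0 0"
}}

```text
clock: 16.6
eef_pos: [560.4, -156.3, 88.0]
tcp_rot: [3.139, 0.001, 1.568]
contact_force: [4.9, 0.1, 5.1]
opening: 0.204
```

Run:
```python
from rig import r
import cv2
s=r.grab_frame("side");t=r.grab_frame("top")
cv2.imwrite('pics/s4f.png',s)
cv2.imwrite('pics/s4.png',cv2.resize(s[190:250,305:385],None,fx=9,fy=9,interpolation=cv2.INTER_CUBIC))
cv2.imwrite('pics/t4.png',cv2.resize(t[180:280,290:425],None,fx=4,fy=4,interpolation=cv2.INTER_CUBIC))
s=r.sense();print(s['eef_pos'],s['tcp_rot'],s['contact_force'],s['opening'])
```

```text
[ 560.50189078 -156.33399265   87.95123542] [3.13932212e+00 6.55605278e-04 1.56813717e+00] [5.18804259 0.16562441 5.60019208] 0.20400656102712658
```

View pics/s4.png

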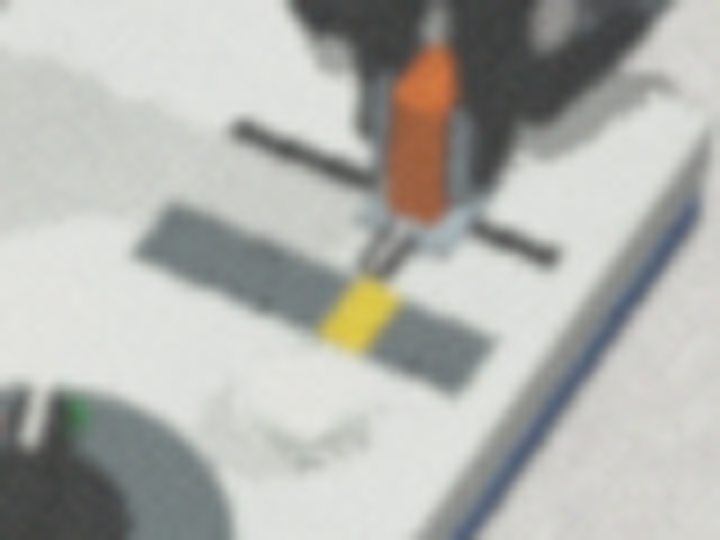

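View pics/t4.png

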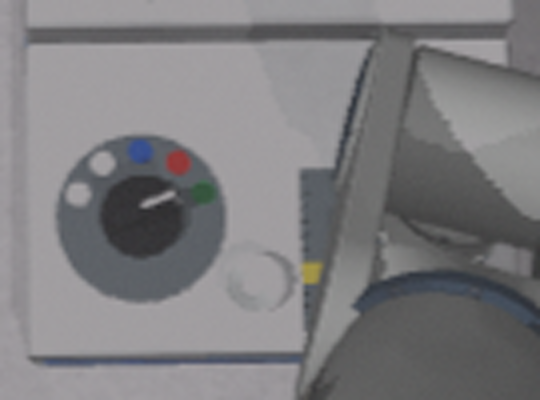

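Run:
```python
import cv2,numpy as np,h
from rig import r
s=cv2.imread('pics/s4f.png');S=h.cam(r,"side");p=np.load('p.npy')
z=lambda u,v:(305+(u+.5)/9-.5,190+(v+.5)/9-.5)
cv2.imwrite('pics/s4z.png',cv2.resize(s[208:232,336:356],None,fx=24,fy=24,interpolation=cv2.INTER_CUBIC))
print('band',[np.round(h.plane(S,u,v,50.5),1) for u,v,a in h.blobs(s,(22,110,80),(34,255,255),(330,210,365,240),5)])
for n,q in(('corner up-L',(362,278)),('corner up-R',(402,295)),('lo-L',(320,332)),('lo-R',(360,352))): print(n,h.plane(S,*z(*q),50.5).round(1))
for zz in(52,54,56):print(zz,[h.plane(S,*z(*q),zz).round(1) for q in((395,248),(375,270))])
```

```text
band [array([ 558.8, -108. ,   50.5])]
corner up-L [ 564.9 -120.4   50.5]
corner up-R [ 551.9 -120.5   50.5]
lo-L [565.1 -96.   50.5]
lo-R [551.6 -95.2  50.5]
52 [array([ 561.8, -134.3,   52. ]), array([ 562.6, -123.8,   52. ])]
54 [array([ 561. , -132.7,   54. ]), array([ 561.8, -122.1,   54. ])]
56 [array([ 560.2, -131. ,   56. ]), array([ 561. , -120.5,   56. ])]
```

View pics/s4z.png

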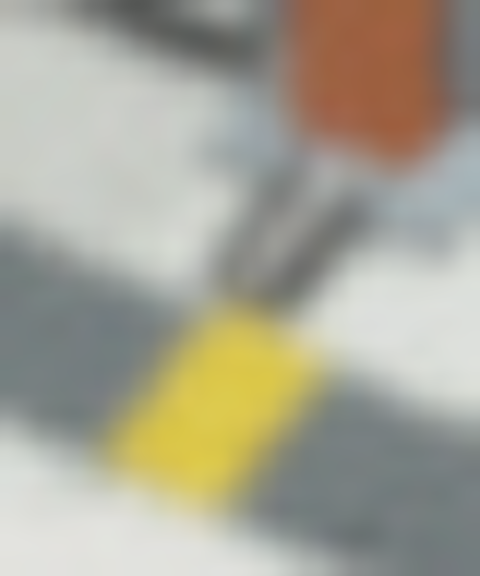

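In the side view the line meets the band slightly behind its middle: about x 561.3 against a band spanning 552 to 565. I'll pull 3 mm more to centre it.

Emit:
{"api": "carry_out", "payload": {
  "rows": "0 0 -.1 0 0;0 0 0 0 0;0 0 0 0 0;0 0 0 0 0"
}}

```text
clock: 17.2
eef_pos: [557.5, -156.3, 87.9]
tcp_rot: [3.139, 0.001, 1.568]
contact_force: [4.8, -0.6, 4.7]
opening: 0.205
```

Run:
```python
from rig import r
import cv2
s=r.grab_frame("side");t=r.grab_frame("top")
cv2.imwrite('pics/s5.png',cv2.resize(s[150:300,205:395],None,fx=4,fy=4,interpolation=cv2.INTER_CUBIC))
cv2.imwrite('pics/s5z.png',cv2.resize(s[208:232,336:356],None,fx=24,fy=24,interpolation=cv2.INTER_CUBIC))
cv2.imwrite('pics/t5.png',t)
s=r.sense();print(s['eef_pos'],s['tcp_rot'],s['contact_force'],s['opening'],s['clock'])
```

```text
[ 557.56832117 -156.32782372   87.9339168 ] [3.13925624e+00 6.70330887e-04 1.56814304e+00] [ 4.63566767 -0.51767716  5.11050685] 0.2022912584824398 17.3
```

View pics/s5.png

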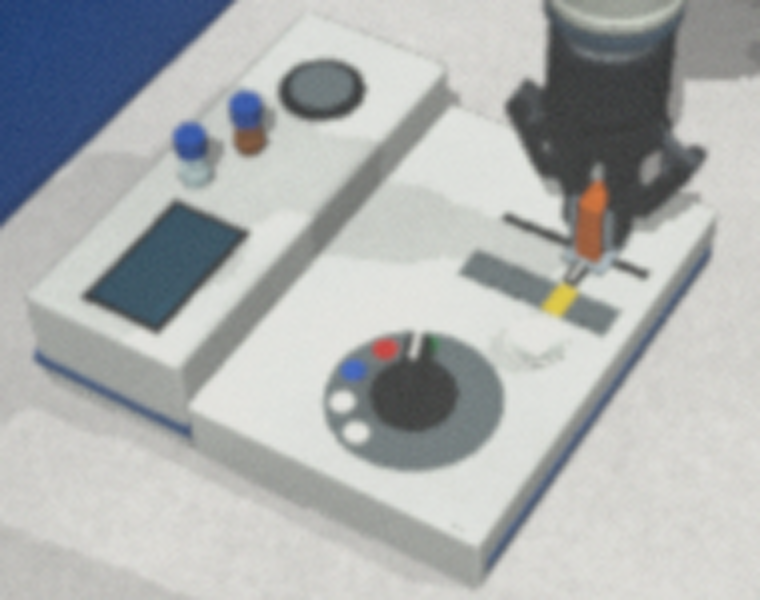

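View pics/s5z.png

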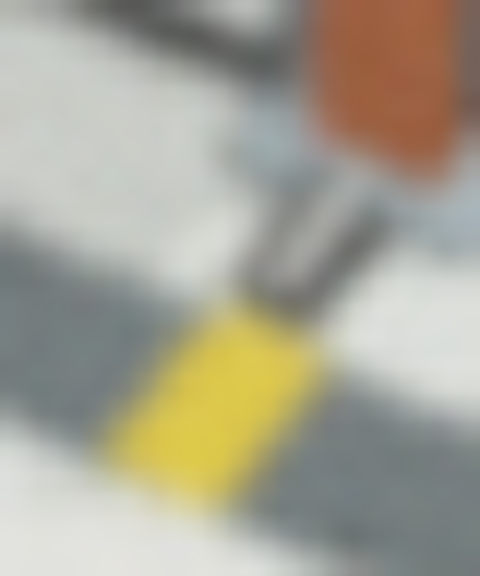

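View pics/t5.png

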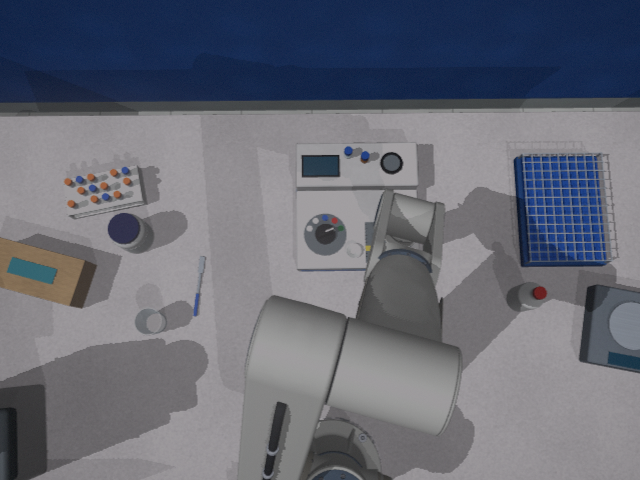

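The line now runs into the middle of the band's near edge, about (282,325) in the zoomed side view. The dial stripe is still at green, and the vials, dish, spatula, beaker, jar and bottle are where they were. I'll hand it in.

Run:
```python
from rig import r
print(r.sign_off())
```

```text
the job is handed in; nothing more can be done
None
```

The dial is set to the green dot, and the shutter is pulled out and still held with its white line in the yellow band. I handed the job in at 17.3 s on the robot's clock; sign-off reports no verdict.

- **Dial:** I turned it from notch 0 to notch 2.4, where the green dot is. After I let go, both cameras showed the white stripe pointing at green. It was still there in the last pictures.
- **Shutter:** I then gripped the orange post with 60 N and pulled it about 52.5 mm towards the robot. In the last side view the white line points at about the middle of the 14 mm band. The arm hides the line from the top camera, so only the side camera confirms this.
- **Grip at the end:** the gripper was still closed on the post, with an opening of about 17 mm. The force along the pull read about 4.6 N, slightly below the 5.7 N I would expect from the spring at that pull.
- **Other objects:** by eye, the vials, dish, spatula, beaker, jar and bottle had not moved in the last pictures.
- **Disagreement:** the two cameras differed by about 2 to 4 mm on where the photometer is and by about 1.5 mm on the band. I therefore set the final pull from the line and band as seen together in one side view.

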